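# Release the ratchet bookend and push it back to make room for stock

## Task

Make room in the counter rack: press down the red paddle of the sliding bookend until it snaps over and stays down, which lifts its ratchet pawl, then push the blue bookend plate back along its bar, away from the two boxed games, until its yellow pointer stands over the green clip on the edge of the rack. Use the fingertips only, without pinching or lifting anything, and leave the boxed games, glue stick and stapler standing where they are. Let go of everything when done.

Things in the scene. Friction and masses are not known exactly. Their poses are not given: they have to be found in the camera images.
- rack: Low white counter rack, fixed: base board 220 (its x) x 440 (its y) x 15 mm thick, origin under its centre on the counter, z up. A fixed blue end plate (100 mm high) stands at its -y end; an aluminium ratchet bar runs along its y at x = +55 mm, teeth on top up to 42 mm high. The +x edge faces away from the robot. The bookend slides back along the rack's +y.
- bookend (a joint): Slide of the bookend along the bar, m: 0 nearest the boxed games, grows towards the rack's +y (back) up to 0.19. Starts at 0 to 0.02. The ratchet stops it from going back (up to 8 mm play) until the paddle is down; released it slides with about 3 N friction and stays where it is left. Its inner plate face lies at rack y = -75 mm + this value.
- release (a joint): Red rocker paddle's angle, rad: 0 locked, about 0.55 fully down. A spring returns it to locked if let go early; it snaps past a ball catch at about 0.38 and then stays down at 0.5 to 0.55 by itself. At the start it may read up to 0.15, pawl resting on a tooth.
- paddle (a point): Middle of the red paddle's upper face, about 81 mm above the counter when locked. The paddle is 32 mm (rack x) x 44 mm (rack y), lies over the bar, its middle 85 mm on the -y side of the bookend plate's inner face. It tips about a pin 40 mm on the +y side of its middle, so its -y end sinks most. Press its middle straight down with about 4 to 8 N: it snaps over once a fingertip has gone down some 12 to 16 mm.
- push_point (a point): Point on the inner (-y side) face of the blue bookend plate, right over the bar, 120 mm above the counter. The plate is 12 mm thick (rack y), 165 mm wide (rack x, from -90 to +75 mm), its top 143 mm above the counter; push here towards rack +y. Between paddle and plate the carriage and rocker stay below 80 mm.
- bookend_face: Inner half (6 mm, facing the games, -y) of the bookend plate's thickness; origin at its inner face on the rack's centre line (rack x = 0), at counter height.
- bookend_back: Outer half (6 mm, facing +y) of the bookend plate's thickness; same origin as bookend_face.
- pointer (a point): Tip of the bookend's yellow pointer, 6 mm wide, level with the plate's inner face (same rack y), 30 mm above the counter, over the rack's +x edge at rack x = 105 mm. Moves with the bookend.
- clip: Green marker clip fixed on the rack's +x edge, 20 (x) x 16 (y) x 8 mm, origin under its centre, on the base board; axes along the rack's. The pointer passes above it.
- game_a_mid (a point): Centre of the loose orange and yellow boxed game, 98 x 50 x 105 mm, standing on the rack's base board between the fixed end plate and the bookend, on the robot's side of the bar (either game may be the one next to the bookend). Leave alone.
- game_b_mid (a point): Centre of the loose green boxed game with a white panel, 98 x 50 x 105 mm, standing on the rack's base board between the fixed end plate and the bookend, on the robot's side of the bar (either game may be the one next to the bookend). Leave alone.
- glue_mid (a point): Centre of a loose upright glue stick, 30 mm across, 88 mm high, on the counter beyond the rack. Leave alone.
- stapler_mid (a point): Centre of a loose blue and black stapler, 34 x 125 x 41 mm high, lying on the counter beyond the rack. Leave alone.

How it is judged:
On the way, in this order (a step that is already met when the one before it is completed fails the run):
1. the red paddle is pressed down and snaps over while the bookend is still where it was (value of joint release above 0.42 rad and distance of pointer from where it was at the start of the episode below 0.015 m), for 0.2 s.
2. the bookend is pushed back until the pointer stands over the green clip (y of pointer in the frame of clip between -0.008 and 0.008 m), for 0.2 s.
At the end, for the whole second after the job is handed in: The yellow pointer rests within 8 mm of the clip's middle along the bar (over the 16 mm wide clip), the red paddle is still down (above 0.42 rad), nothing is being touched, and the two boxed games, glue stick and stapler have moved less than 20 mm and stand upright (all of step 2 and value of joint release above 0.42 rad and velocity of joint bookend between -0.005 and 0.005 m/s).
It fails at once if a boxed game is moved, lifted or tipped (distance of any of game_a_mid, game_b_mid from where it was at the start of the episode above 0.02 m or angle between any of game_a_mid, game_b_mid's own z axis and vertical above 0.25 rad).
It fails at once if the glue stick or the stapler is moved, lifted or tipped (distance of any of glue_mid, stapler_mid from where it was at the start of the episode above 0.02 m or angle between any of glue_mid, stapler_mid's own z axis and vertical above 0.25 rad).
It fails at once if the bookend plate is pinched between the fingers instead of pushed (contact force between the fingers and bookend_face above 1 N and contact force between the fingers and bookend_back above 1 N).
It also fails if it takes over 43 s, if anything falls off the work surface, if the arm or the gripper's body presses on something with over 40 N, if the wrist force passes 120 N, or if a joint passes its speed limit or range.

## Robot

A 6-joint arm with a two-finger parallel gripper is mounted at the origin on the work surface. World frame = base frame: x ahead of the robot, y to its left, z up, the work surface at z = 0. Lengths are in m, angles in rad, forces in N, time in s.
With the tool pointing down it reaches from about 0.35 to 0.8 m from the base axis. Payload 7.3 kg.
Tool frame: the origin (TCP) lies at the very end of the fingers, on their centre line; the grasp point (between the pads) lies 19 mm behind it; z points along the fingers, y is the line along which they close (so a half turn about z gives the same grasp; the last joint's range is limited). The gripper opens to 85 mm and grips with 20 to 120 N. Pads are 22 mm wide; open, the fingers measure 114 mm over their backs; the gripper's body (76 mm by 85 mm) begins 54 mm behind the grasp point. The pads swing forward as they close: fully open they stand 13 mm farther back than shut.
Start: joints at [1.191, 0.342, 1.524, -0, 1.275, -0.146], TCP at [0.122, 0.511, 0.231] pointing down, gripper open.
Joint ranges: [-2.53, 2.53], [-0.77, 2.02], [0.04, 2.7], [-1, 4.14], [0.28, 2.66], [-3.11, 3.11]. Speed limits (rad/s): [2.57, 2.57, 3.14, 3.14, 3.14, 3.14].

## Interface

Orientations are given as a unit quaternion [w, x, y, z].
In Python, from station import env gives the robot as it stands.
- The arm moves only by the tool step_arm, never from a script. Its argument "steps" is one flat list of numbers, 5 for each row, row after row: the shift along the tool's x, y, z normalised to -1 to 1, where 1 is 3 cm, then the turn about the tool's z normalised to -1 to 1, where 1 is 6 degrees, then the closure, from 0 (fully open) to 1 (shut). In form: [tx, ty, tz, spin, gripper, tx, ty, tz, spin, gripper, ...]. A call has exactly 8 rows; each row shifts and turns the commanded pose from where the row before left it, along the tool's axes as they then stand; what a row does not reach is not made up. A row lasts 1/12 s, in which the tool goes at most 41.7 mm and 7.16 degrees, less where a joint would pass 70% of its speed; a pose out of reach is approached as far as the arm can. A call with a number of a shift or a turn outside -1 to 1 is refused whole. A call with a gripper value outside its range is refused whole. The fingers move at their own pace and stop on an object; the grip force is fixed at half the most. Time passes only in rows, so rows that do not move let the fingers close, or fill a call up. It gives the time, the measured TCP pose, the force, the opening and the grip force at its end, in the units of the state.
- env.sense(): the state, without advancing time (a new reading comes with each control period).
- env.get_image(name): name is "scene" or "top"; returns a dict with "image" (420x560x3 uint8, red, green, blue), "range_z" (420x560 float32, m along the optical axis (not along the pixel's ray), 0 where there is no reading), "camera_matrix" (3x3 intrinsics, pixels), "world_to_cam" (4x4, takes a point from world to camera coordinates). Camera axes: x right, y up, looking along -z (the intrinsics and any distortion apply to the point x, -y, -z); pixel columns grow to the right and rows downward; lengths in m; the calibration is good to about 2 mm. A picture is of the moment at which its call begins.
- env.job_done(): hands the job in; it is judged then, once.
The state is a dict: "t": time; "qpos": joint angles; "dq": joint speeds; "joint_torque": joint torques, N m; "ee_pos": TCP position; "tool_rot": TCP orientation; "wrist_force": force on the tool from outside, world axes, zero at the start; "ft_torque": the same for the moment, N m; "grip_width": opening from 0.0 (shut) to 1.0 (fully open); "grasp_force": force on a finger pad.
Only numpy, scipy, OpenCV 4.12 (cv2) and the standard library are available. Lean on these libraries where they do the work, as an engineer would, in place of code of your own. Each camera call takes 0.05 s, during which the arm holds its last target. There are 200 camera calls.

## Working session

There is one attempt and no reset: what is moved stays moved. The work goes in short steps, Python scripts to look and compute and a tool call to move; the robot and the scene stay as the last step left them, time stands still between calls to the robot, and variables do not carry over. Pictures are saved under pics/ and viewed, at most 10 in all, crops included, and the job is handed in when it is done.

Besides the shell and the picture viewer there is one more tool, called as name(argument=value, ...), one argument or row to a line, values as JSON. step_arm: Moves the arm, as the interface text tells. Scaled input: -1 to 1 covers 3 cm each way for a shift and 6 degrees each way for a turn. Its arguments: {"type":"object","properties":{"steps":{"type":"array"}},"required":["steps"]}

```bash
mkdir -p pics; cat > h.py <<'E'
import numpy as np, cv2
from station import env
def cap(name):
    d=env.get_image(name); im=d["image"]; z=d["range_z"]; K=d["camera_matrix"]; T=d["world_to_cam"]
    h,w=z.shape; u,v=np.meshgrid(np.arange(w),np.arange(h))
    x=(u-K[0,2])/K[0,0]*z; y=(v-K[1,2])/K[1,1]*z
    P=np.stack([x,-y,-z,np.ones_like(z)],-1)@np.linalg.inv(T).T
    P=P[...,:3].copy(); P[z==0]=np.nan
    return im,P,d
E
python3 - <<'E'
from h import *
for n in("scene","top"):
    im,P,d=cap(n); cv2.imwrite(f"pics/{n}0.png",im[...,::-1]); np.savez(f"{n}0.npz",im=im,P=P,K=d["camera_matrix"],T=d["world_to_cam"])
    hsv=cv2.cvtColor(im,cv2.COLOR_RGB2HSV)
    for c,lo,hi in(("red",(0,150,80),(6,255,255)),("red2",(174,150,80),(180,255,255)),("yellow",(22,130,100),(34,255,255)),("green",(45,100,60),(85,255,255)),("blue",(100,120,60),(125,255,255))):
        m=cv2.inRange(hsv,lo,hi); k,l,s,ce=cv2.connectedComponentsWithStats(m)
        for i in range(1,k):
            if s[i,4]>15: 
                q=P[l==i]; print(n,c,s[i],np.nanmedian(q,0).round(3),np.nanpercentile(q,3,0).round(3),np.nanpercentile(q,97,0).round(3))
print(env.sense())
E
```

```text
scene red [219 228  31  22 474] [ 0.66  -0.118  0.077] [ 0.643 -0.139  0.073] [ 0.675 -0.098  0.079]
scene yellow [253 158  25  30 436] [ 0.553 -0.127  0.12 ] [ 0.525 -0.142  0.118] [ 0.579 -0.113  0.123]
scene yellow [277 278   8  17  63] [ 0.672 -0.025  0.035] [ 0.66  -0.032  0.031] [ 0.685 -0.02   0.037]
scene green [529   6  14   7  22] [-0.987  0.051 -0.398] [-1.007  0.037 -0.405] [-0.953  0.077 -0.392]
scene green [ 72  11  81  25 333] [ 0.328 -0.685  0.054] [ 0.311 -0.784  0.05 ] [ 0.344 -0.59   0.056]
scene green [527  11  11  12  30] [-0.934  0.06  -0.399] [-0.965  0.042 -0.405] [-0.913  0.081 -0.391]
scene green [523  16   9   6  18] [-0.911  0.046 -0.398] [-0.931  0.03  -0.405] [-0.897  0.062 -0.394]
scene green [210 143  48  50 784] [ 0.575 -0.173  0.12 ] [ 0.523 -0.206  0.118] [ 0.614 -0.147  0.122]
scene green [351 311  12  13 120] [0.651 0.098 0.023] [0.643 0.09  0.02 ] [0.66  0.105 0.025]
scene blue [221 147   7  14  16] [ 0.541 -0.22   0.101] [ 0.528 -0.223  0.097] [ 0.554 -0.215  0.103]
scene blue [285 155  35  86 646] [ 0.582 -0.044  0.143] [ 0.502 -0.067  0.141] [
[... 899 characters left out ...]
 0.145]
{'t': 0.1, 'qpos': array([ 1.19099668e+00,  3.42616284e-01,  1.52490329e+00, -2.27008944e-05,
        1.27542503e+00, -1.46000929e-01]), 'dq': array([ 0.00061705, -0.00188951, -0.0033299 , -0.00107055, -0.00157571,
        0.00054858]), 'joint_torque': array([ 1.71027201e-03, -4.34442508e+01, -2.46495974e+01, -2.33010196e-04,
        4.64083845e-03, -2.12044159e-05]), 'ee_pos': array([0.12148059, 0.5103841 , 0.2307209 ]), 'tool_rot': array([-1.65190551e-04,  1.16629979e-01,  9.93175207e-01, -6.55571156e-04]), 'wrist_force': array([ 0.19688041, -0.2469694 , -0.38190094]), 'ft_torque': array([-0.0320446 , -0.03165005,  0.00418226]), 'grasp_force': 0.0, 'grip_width': 0.9998091737528375}
```

View pics/scene0.png

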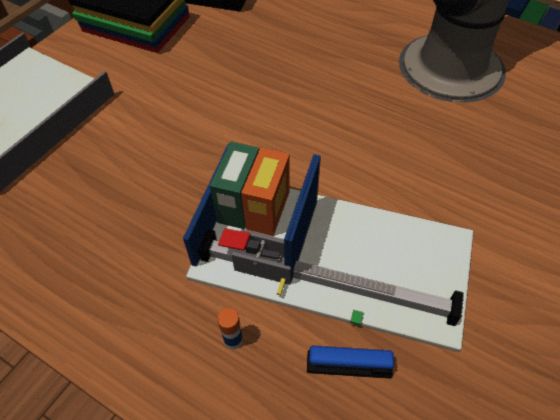

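View pics/top0.png

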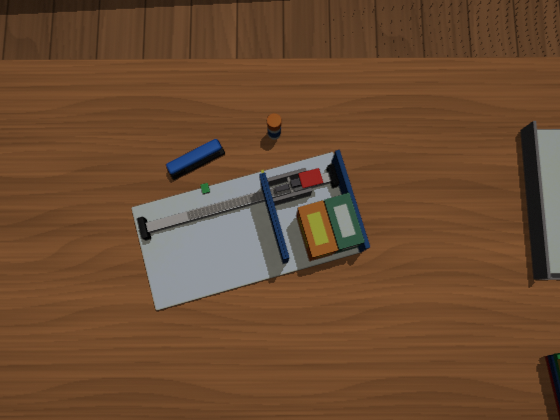

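The scene view shows the rack turned about 15°, with the red paddle at (234,239), the bookend plate at (303,200), the yellow pointer at (281,287) and the green clip at (357,318). In the top view these are: paddle (311,178), plate (275,217), clip (205,188).

```bash
cat > fit.py <<'E'
from h import *
def rect(q):
    (c,s,a)=cv2.minAreaRect((q*1000).astype(np.float32)); return np.round(np.array(c)/1000,4),np.round(s,1),round(a,2)
def pca(q):
    w=np.linalg.svd(q-q.mean(0),full_matrices=False)[2][0]; return np.degrees(np.arctan2(w[1],w[0]))%180
for n in("scene","top"):
    f=np.load(n+"0.npz"); im,P,K,T=f["im"],f["P"],f["K"],f["T"]; hsv=cv2.cvtColor(im,cv2.COLOR_RGB2HSV)
    Ti=np.linalg.inv(T)
    def ray(u,v,z):
        d=Ti[:3,:3]@np.array([(u-K[0,2])/K[0,0],-(v-K[1,2])/K[1,1],-1]); o=Ti[:3,3]; return (o+d*(z-o[2])/d[2]).round(4)
    X,Y,Z=P[...,0],P[...,1],P[...,2]
    m=(Z>.136)&(Z<.15)&(X>.45)&(X<.75)&(abs(Y)<.12); q=P[m][:,:2]; print(n,"plate top",rect(q),pca(q),m.sum())
    m=(Z>.033)&(Z<.05)&(X>.5)&(X<.68)&(Y>.0)&(Y<.2)&(hsv[...,1]<90); q=P[m][:,:2]; print("bar",rect(q),pca(q),m.sum())
    m=(Z>.006)&(Z<.022)&(X>.4)&(X<.75)&(Y>-.3)&(Y<.25)&(hsv[...,1]<90); q=P[m][:,:2]; print("board",rect(q))
    for c,lo,hi,z,b in(("clip",(45,100,60),(85,255,255),.023,(.62,.7,.06,.13)),("ptr",(20,90,80),(36,255,255),.031,(.64,.71,-.06,.02)),("paddle",(0,150,80),(8,255,255),.078,(.62,.7,-.15,-.08))):
        mm=(cv2.inRange(hsv,lo,hi)>0)&(X>b[0])&(X<b[1])&(Y>b[2])&(Y<b[3]); v,u=np.nonzero(mm)
        if len(u)<3: print(c,"none"); continue
        R=np.array([ray(a,e,z) for a,e in zip(u,v)])[:,:2]; print(c,len(u),"ray",rect(R),"depth",np.nanmean(P[mm],0).round(4))
        if c=="ptr": print(np.c_[u,v][np.argsort(v)][-8:].tolist(), [ray(a,e,.03)[:2].tolist() for a,e in np.c_[u,v][np.argsort(v)][-4:]])
E
python3 fit.py
```

```text
scene plate top (array([ 0.5736, -0.046 ]), array([166.2,  12.6]), 15.58) 15.497103190765133 802
bar (array([0.5983, 0.1004]), array([181.4, 123.7]), 74.77) 105.87902512902645 1755
board (array([0.607 , 0.0226]), array([310.6, 439.8]), 15.49)
clip 119 ray (array([0.6518, 0.0979]), array([19.9, 14.5]), 14.44) depth [0.6517 0.0979 0.0226]
ptr 76 ray (array([ 0.6713, -0.0253]), array([29.4,  7.7]), 19.45) depth [ 0.6725 -0.0247  0.0341]
[[277, 293], [278, 293], [279, 293], [280, 293], [277, 294], [278, 294], [279, 294], [280, 294]] [[0.6856, -0.0232], [0.6848, -0.0219], [0.684, -0.0206], [0.6832, -0.0193]]
paddle 471 ray (array([ 0.6604, -0.1174]), array([32.5, 42.7]), 18.76) depth [ 0.6599 -0.1177  0.0763]
top plate top (array([ 0.5737, -0.0459]), array([164.6,  12.1]), 15.56) 15.554880993224032 587
bar (array([0.5981, 0.0996]), array([ 21.2, 211.5]), 15.59) 105.63619070579519 994
board (array([0.5992, 0.0203]), array([289.6, 440. ]), 15.53)
clip 66 ray (array([0.6505, 0.097 ]), array([19.2, 15.3]), 10.27) depth [0.6509 0.0972 0.021 ]
ptr 9 ray (array([ 0.6833, -0.0231]), array([6.2, 4.3]), 90.0) depth [ 0.6842 -0.0227  0.0294]
[[262, 170], [263, 170], [264, 170], [261, 171], [262, 171], [263, 171], [262, 172], [263, 172]] [[0.6836, -0.022], [0.6836, -0.0241], [0.6815, -0.022], [0.6814, -0.0241]]
paddle 320 ray (array([ 0.6581, -0.1185]), array([30.8, 41.8]), 14.04) depth [ 0.6585 -0.1186  0.075 ]
```

step_arm(
  steps=[0, 0, 0, 1, 1, 0, 0, 0, 1, 1, 0, 0, 0, 1, 1, 0, 0, 0, 1, 1, 0, 0, 0, 1, 1, 0, 0, 0, 1, 1, 0, 0, 0, 1, 1, 0, 0, 0, 1, 1],
)

```text
t: 0.77
ee_pos: [0.1215, 0.5105, 0.2309]
tool_rot: [0.0, 0.513, 0.859, -0.0]
wrist_force: [0.3, -0.2, 0.0]
grip_width: 0.0
grasp_force: 0.0
```

step_arm(
  steps=[0, 0, 0, 1, 1, 0, 0, 0, 1, 1, 0, 0, 0, 0.18, 1, 0, 0, 0, 0, 1, -0.5, 0.25, 0, 0, 1, -1, 0.47, 0, 0, 1, -1, 0.47, 0, 0, 1, -1, 0.47, 0, 0, 1],
)

```text
t: 1.43
ee_pos: [0.198, 0.4218, 0.2311]
tool_rot: [0.0, 0.603, 0.798, -0.0]
wrist_force: [0.4, 0.3, -0.0]
grip_width: 0.001
grasp_force: 0.0
```

step_arm(
  steps=[-1, 0.47, 0, 0, 1, -1, 0.47, 0, 0, 1, -1, 0.47, 0, 0, 1, -1, 0.47, 0, 0, 1, -1, 0.47, 0, 0, 1, -1, 0.47, 0, 0, 1, -1, 0.47, 0, 0, 1, -1, 0.47, 0, 0, 1],
)

```text
t: 2.1
ee_pos: [0.3714, 0.2204, 0.2314]
tool_rot: [0.0, 0.604, 0.797, 0.0]
wrist_force: [-0.2, 0.4, 0.2]
grip_width: -0.004
grasp_force: 0.0
```

step_arm(
  steps=[-1, 0.47, 0, 0, 1, -1, 0.47, 0, 0, 1, -1, 0.47, 0, 0, 1, -1, 0.47, 0, 0, 1, -1, 0.47, 0, 0, 1, -1, 0.47, 0, 0, 1, -1, 0.47, 0, 0, 1, -1, 0.47, 0, 0, 1],
)

```text
t: 2.77
ee_pos: [0.5443, 0.0193, 0.2312]
tool_rot: [-0.0, 0.604, 0.797, 0.0]
wrist_force: [0.5, 0.2, 0.5]
grip_width: 0.001
grasp_force: 0.0
```

step_arm(
  steps=[-0.9, 0.41, 0, 0, 1, -0.9, 0.41, 0, 0, 1, -0.9, 0.41, 0, 0, 1, -0.9, 0.41, 0, 0, 1, -0.9, 0.41, 0, 0, 1, -0.9, 0.41, 0, 0, 1, 0, 0, 1, 0, 1, 0, 0, 1, 0, 1],
)

```text
t: 3.43
ee_pos: [0.6598, -0.1177, 0.1716]
tool_rot: [0.002, 0.605, 0.796, 0.001]
wrist_force: [-0.1, 0.2, -1.2]
grip_width: 0.0
grasp_force: 0.0
```

step_arm(
  steps=[0, 0, 1, 0, 1, 0, 0, 1, 0, 1, 0, 0, 0.5, 0, 1, 0, 0, 0, 0, 1, 0, 0, 0, 0, 1, 0, 0, 0, 0, 1, 0, 0, 0, 0, 1, 0, 0, 0, 0, 1],
)

```text
t: 4.1
ee_pos: [0.6589, -0.1157, 0.0982]
tool_rot: [0.001, 0.605, 0.796, 0.001]
wrist_force: [1.1, 1.0, -0.1]
grip_width: -0.002
grasp_force: 0.0
```

```bash
python3 - <<'E'
from h import *
im,P,d=cap("scene"); cv2.imwrite("pics/s1.png",cv2.resize(im[120:330,150:430],None,fx=2.5,fy=2.5)[...,::-1]); print(env.sense()["ee_pos"])
E
```

```text
[ 0.65870334 -0.1156876   0.09782674]
```

View pics/s1.png

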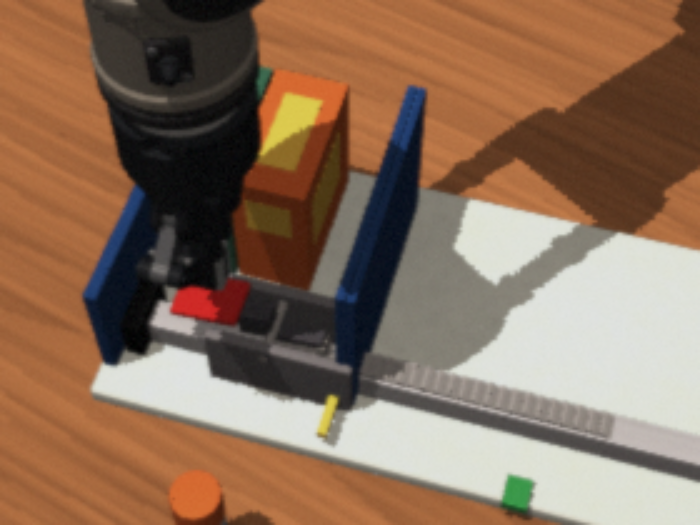

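The crop shows the closed fingertips right above the red paddle (crop 205,290), clear of the games. I'm pressing now.

step_arm(
  steps=[0, 0, 0.25, 0, 1, 0, 0, 0.25, 0, 1, 0, 0, 0.1, 0, 1, 0, 0, 0.1, 0, 1, 0, 0, 0.1, 0, 1, 0, 0, 0.1, 0, 1, 0, 0, 0, 0, 1, 0, 0, 0, 0, 1],
)

```text
t: 4.82
ee_pos: [0.6578, -0.1152, 0.0689]
tool_rot: [-0.001, 0.605, 0.796, 0.0]
wrist_force: [0.7, 1.2, -0.3]
grip_width: 0.002
grasp_force: 0.0
```

step_arm(
  steps=[0, 0, 0.1, 0, 1, 0, 0, 0, 0, 1, 0, 0, 0.1, 0, 1, 0, 0, 0, 0, 1, 0, 0, 0, 0, 1, 0, 0, 0, 0, 1, 0, 0, 0, 0, 1, 0, 0, 0, 0, 1],
)

```text
t: 5.48
ee_pos: [0.6584, -0.1158, 0.0641]
tool_rot: [0.001, 0.605, 0.796, 0.0]
wrist_force: [-1.7, -0.6, 5.8]
grip_width: 0.003
grasp_force: 2.9
```

```bash
python3 - <<'E'
from h import *
im,P,d=cap("scene"); cv2.imwrite("pics/s2.png",cv2.resize(im[120:330,150:430],None,fx=2.5,fy=2.5)[...,::-1]); print(env.sense()["ee_pos"])
E
```

```text
[ 0.65838644 -0.11579911  0.06413434]
```

View pics/s2.png

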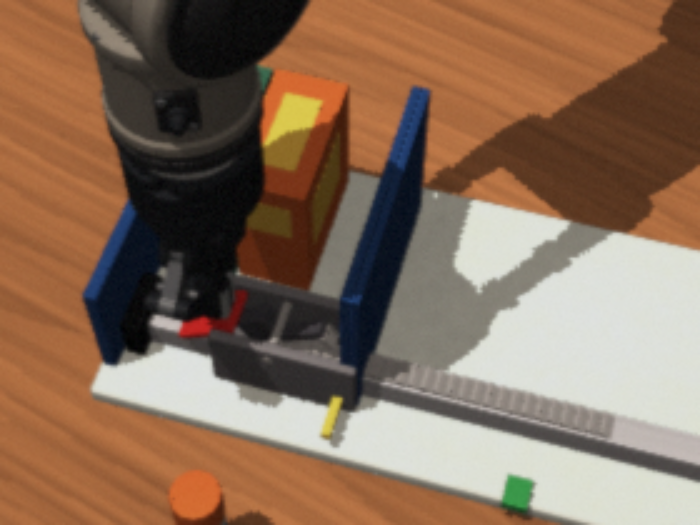

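The paddle is visibly tipped under the fingertips (crop 215,320) and the bookend is essentially still. I'm lifting off to check that it stays down.

step_arm(
  steps=[0, 0, -0.3, 0, 1, 0, 0, -0.6, 0, 1, 0, 0, -0.9, 0, 1, 0, 0, 0, 0, 1, 0, 0, 0, 0, 1, 0, 0, 0, 0, 1, 0, 0, 0, 0, 1, 0, 0, 0, 0, 1],
)

```text
t: 6.2
ee_pos: [0.6573, -0.1152, 0.116]
tool_rot: [-0.001, 0.605, 0.796, -0.0]
wrist_force: [0.6, 0.3, 0.5]
grip_width: 0.001
grasp_force: 0.0
```

```bash
cat > meas.py <<'E'
from h import *
import sys
im,P,d=cap("scene"); hsv=cv2.cvtColor(im,cv2.COLOR_RGB2HSV); X,Y,Z=P[...,0],P[...,1],P[...,2]
a=np.radians(15.54); R=np.array([[np.cos(a),np.sin(a)],[-np.sin(a),np.cos(a)]])
Q=P.copy(); Q[...,:2]=P[...,:2]@R.T; ex,ey=Q[...,0],Q[...,1]
m=(cv2.inRange(hsv,(0,150,60),(8,255,255))>0)&(abs(ex-.603)<.03)&(Z<.1)&(Z>.03); q=Q[m]
if len(q)>20: s=np.polyfit(q[:,1],q[:,2],1); print("paddle n",len(q),"tilt",np.arctan(s[0]).round(3),"z",q[:,2].min().round(3),q[:,2].max().round(3))
m=(Z>.136)&(Z<.15)&(ex>.44)&(ex<.63)&(abs(ey-(-.14))<.09)&(cv2.inRange(hsv,(100,80,30),(128,255,255))>0); print("plate mid ey",np.nanmedian(ey[m]).round(4),m.sum())
def cent(lo,hi,z,x0,x1,y0,y1):
    mm=(cv2.inRange(hsv,lo,hi)>0)&(ex>x0)&(ex<x1)&(ey>y0)&(ey<y1)&(Z<.06); return Q[mm].mean(0).round(4) if mm.any() else None
print("ptr",cent((20,90,80),(36,255,255),.03,.62,.68,-.24,-.05),"clip",cent((45,100,60),(85,255,255),.023,.63,.68,-.1,-.06))
s=env.sense(); e=s["ee_pos"]; print("tcp rack",(R@e[:2]).round(4),e[2].round(4),"t",s["t"],s["wrist_force"].round(1))
if len(sys.argv)>1: cv2.imwrite(f"pics/{sys.argv[1]}.png",cv2.resize(im[120:350,150:430],None,fx=2.4,fy=2.4)[...,::-1])
E
python3 meas.py s3
```

```text
paddle n 363 tilt 0.491 z 0.035 0.07
plate mid ey -0.1946 750
ptr [ 0.6401 -0.2001  0.0332] clip [ 0.6544 -0.0803  0.022 ]
tcp rack [ 0.6025 -0.2872] 0.1161 t 6.25 [ 1.1 -0.5 -0.1]
```

View pics/s3.png

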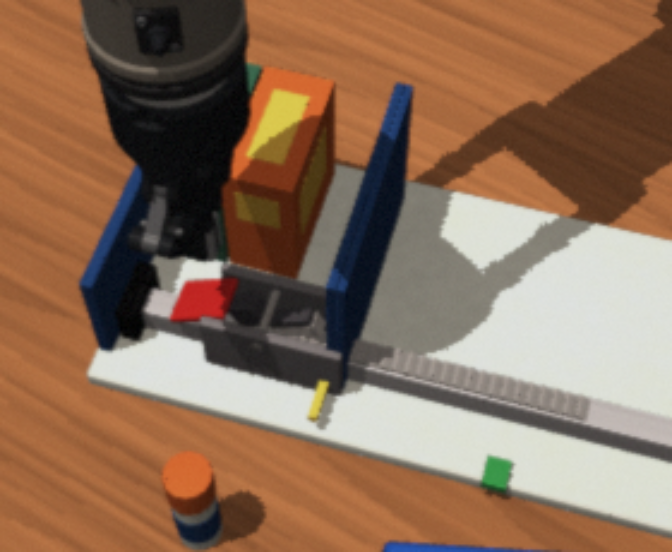

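The red paddle stays down (crop 205,300, tilt about 0.49 rad). The pointer is at crop (318,400) and the clip at (497,473). Next is the push.

step_arm(
  steps=[0.8, 0, 0.2, 0, 1, 0.8, 0, 0, 0, 1, 0.5, 0, 0, 0, 1, 0.2, 0, 0, 0, 1, 0.2, 0, 0, 0, 1, 0.2, 0, 0, 0, 1, 0.2, 0, 0, 0, 1, 0.2, 0, 0, 0, 1],
)

```text
t: 6.92
ee_pos: [0.6335, -0.0266, 0.1114]
tool_rot: [0.001, 0.606, 0.796, -0.0]
wrist_force: [2.1, -3.1, -0.9]
grip_width: -0.003
grasp_force: 1.7
```

```bash
python3 meas.py
```

```text
paddle n 373 tilt 0.493 z 0.046 0.071
plate mid ey -0.1765 456
ptr [ 0.6405 -0.1833  0.0332] clip [ 0.6546 -0.0803  0.0225]
tcp rack [ 0.6032 -0.1939] 0.1114 t 6.9667 [ 2.3 -1.1 -1.8]
```

step_arm(
  steps=[0.3, 0, 0, 0, 1, 0.3, 0, 0, 0, 1, 0.3, 0, 0, 0, 1, 0.3, 0, 0, 0, 1, 0.3, 0, 0, 0, 1, 0.3, 0, 0, 0, 1, 0.2, 0, 0, 0, 1, 0.1, 0, 0, 0, 1],
)

```text
t: 7.63
ee_pos: [0.616, 0.0361, 0.1114]
tool_rot: [-0.0, 0.605, 0.796, 0.0]
wrist_force: [2.7, -2.6, -0.6]
grip_width: -0.001
grasp_force: 1.6
```

step_arm(
  steps=[0.2, 0, 0, 0, 1, 0.2, 0, 0, 0, 1, 0.1, 0, 0, 0, 1, 0.1, 0, 0, 0, 1, 0, 0, 0, 0, 1, 0, 0, 0, 0, 1, 0, 0, 0, 0, 1, 0, 0, 0, 0, 1],
)

```text
t: 8.3
ee_pos: [0.611, 0.0522, 0.1111]
tool_rot: [-0.001, 0.605, 0.796, -0.0]
wrist_force: [-0.2, -0.1, -0.7]
grip_width: -0.002
grasp_force: 0.0
```

```bash
python3 meas.py
```

```text
paddle n 421 tilt 0.487 z 0.046 0.071
plate mid ey -0.0945 180
ptr [ 0.6402 -0.1017  0.0333] clip [ 0.6544 -0.0804  0.0224]
tcp rack [ 0.6028 -0.1135] 0.1111 t 8.35 [-0.6 -0.5  0.2]
```

step_arm(
  steps=[0.2, 0, 0, 0, 1, 0.2, 0, 0, 0, 1, 0.15, 0, 0, 0, 1, 0.1, 0, 0, 0, 1, 0.05, 0, 0, 0, 1, 0, 0, 0, 0, 1, 0, 0, 0, 0, 1, 0, 0, 0, 0, 1],
)

```text
t: 9.02
ee_pos: [0.6059, 0.0728, 0.1115]
tool_rot: [-0.0, 0.605, 0.796, 0.0]
wrist_force: [-0.2, 0.2, -0.1]
grip_width: -0.001
grasp_force: 0.0
```

```bash
python3 meas.py s4
```

```text
paddle n 439 tilt 0.499 z 0.046 0.07
plate mid ey -0.0732 138
ptr [ 0.6406 -0.0807  0.0333] clip [ 0.6559 -0.0803  0.0223]
tcp rack [ 0.6032 -0.0923] 0.1114 t 9.0667 [-0.9  0.1 -0.5]
```

View pics/s4.png

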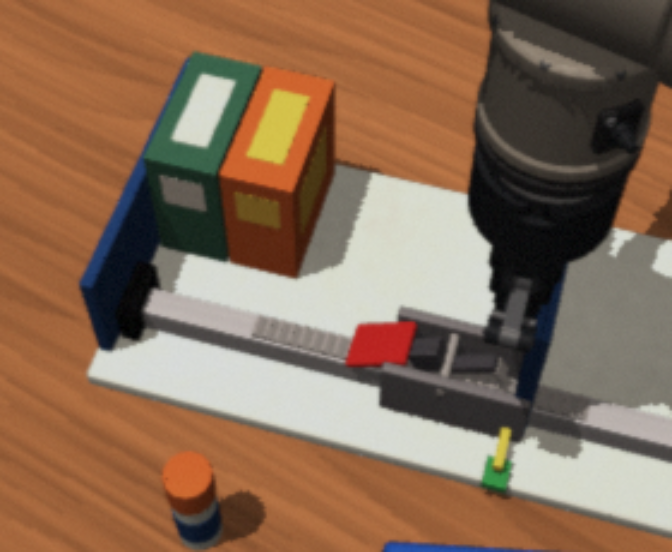

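The yellow pointer (crop 503,450) stands over the green clip (497,472), and the games and glue stick are where they were. I'm backing off and then lifting.

step_arm(
  steps=[-0.3, 0, 0, 0, 1, -0.5, 0, 0, 0, 1, 0, 0, -0.5, 0, 1, 0, 0, -1, 0, 1, 0, 0, -1, 0, 1, 0, 0, -1, 0, 1, 0, 0, 0, 0, 1, 0, 0, 0, 0, 1],
)

```text
t: 9.73
ee_pos: [0.6135, 0.0478, 0.2185]
tool_rot: [0.002, 0.606, 0.796, 0.001]
wrist_force: [-0.4, -0.4, -0.3]
grip_width: 0.001
grasp_force: 0.0
```

step_arm(
  steps=[0, 0, 0, 0, 1, 0, 0, 0, 0, 1, 0, 0, 0, 0, 1, 0, 0, 0, 0, 1, 0, 0, 0, 0, 1, 0, 0, 0, 0, 1, 0, 0, 0, 0, 1, 0, 0, 0, 0, 1],
)

```text
t: 10.4
ee_pos: [0.6122, 0.0493, 0.2162]
tool_rot: [-0.0, 0.605, 0.796, 0.0]
wrist_force: [0.6, 0.1, -0.0]
grip_width: -0.001
grasp_force: 0.0
```

```bash
python3 meas.py
```

```text
paddle n 440 tilt 0.49 z 0.045 0.071
plate mid ey -0.0754 698
ptr [ 0.6404 -0.0807  0.033 ] clip [ 0.6558 -0.0803  0.0225]
tcp rack [ 0.6031 -0.1165] 0.2163 t 10.45 [-0.1 -0.1 -1.1]
```

```bash
python3 -c "
from station import env
print(env.job_done())"
```

```text
the job is handed in; nothing more can be done
None
```

The job is handed in: the red paddle is snapped down (about 0.49 rad), the yellow pointer measured within about 1 mm of the clip's middle, nothing is being touched, and no loose item was seen to move (stapler not re-checked at the end); no verdict was returned.

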